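# Free the locked door of a sample cabinet

### The job

Reach down with the shut fingers through the slot in the top of the small cream sample cabinet and gently press the sprung latch pad until the door springs ajar; do not ram the pad against its stop. Then let the latch come back up, swing the door wide open by its upright grip post, roughly to a right angle, and leave it standing open without touching it. Leave the bottle, the jar and the paper roll where they are.

Things in the scene. Friction and masses are not known exactly. Their poses are not given: they have to be found in the camera images.
- cabinet: Cream bench-top sample cabinet, fixed to the bench, 180 deep (its x) x 170 wide (its y) x 200 mm high; origin at the centre of its underside, z up. Its -x side is the front and carries the door (closed, the door reaches 15.5 mm ahead of the front). Place and yaw differ each time.
- slot (a point): Centre of the slot in the cabinet's flat top, level with the top face (200 mm above the bench). The slot is 36 mm along the cabinet's x, 70 mm along its y, through a 10 mm thick top; shut fingers go in straight down, side by side along its length. Centred below it lies the level steel latch pad, 29 x 44 mm, its face 4 to 24 mm below the top face: it varies and is not measured: feel for it.
- hook: Sprung steel latch hook; the pad stands on it and pushes it straight down. Origin 160 mm above the cabinet's underside when up, below the slot's centre (pad height not included). The pad meets the finger with about 4 N, frees the door after about 8 mm at 7 to 9 N, hits a hard stop at 10.5 mm; over 15 N damages it. Springs back up when let go.
- door (a joint): Door angle in rad: about 0 latched, about 0.25 once sprung ajar, 1.57 at a right angle, 1.75 at its stop. The free edge (cabinet's -y side) swings out to the cabinet's -x. Once freed, a damped pusher moves it ajar slowly: keep the pad down about a second. It turns easily (under 2 N at the grip) and stays where it is left.
- handle (a point): Point on the axis of the door's upright round steel grip post, 14 mm thick; the post's top is 20 mm above this point (12 mm above the cabinet's top) and it is clear to 50 mm below. It stands at the door's free end, 40 mm ahead of the door's outer face, on a bracket at its foot. Pinch it from above; it may turn between the fingers.
- hinge (a point): A point on the door's vertical hinge line, at the height of handle, at the front of the cabinet's +y side; the grip post goes round it on a circle of radius 150 mm, clockwise seen from above as the door opens.
- bottle: Bystander: upright clear reagent bottle with blue cap, 64 mm across, 150 mm high, origin at the centre of its base. Beside the cabinet.
- jar: Bystander: upright amber jar, 64 mm across, 100 mm high, origin at the centre of its base. Beside the cabinet.
- roll: Bystander: upright roll of white paper, 90 mm across, 100 mm high, origin at the centre of its base; in front of the cabinet, off to its -y side.

How it is judged (in metres and radians):
On the way, in this order (a step that is already met when the one before it is completed fails the run):
1. the door is freed and springs ajar (more than 0.1 rad) (value of joint door above 0.1 rad), for 0.1 s.
2. the door is swung wide open (more than 1.2 rad) (value of joint door above 1.2 rad), for 0.1 s.
At the end, for the whole second after the job is handed in: The door stands open by more than 1.2 rad (69 degrees), at rest, and the latch hook has sprung back up to within 3 mm of its rest height (value of joint door above 1.2 rad and velocity of joint door between -0.05 and 0.05 rad/s and z of hook in the frame of cabinet above 0.157 m); the robot touches nothing.
It fails at once if the latch (pad or hook) is loaded with more than 15 N (contact force between anything else and hook above 15 N).
It fails at once if the cabinet or its door is pushed or pulled with more than 30 N (contact force between any of the arm, the fingers and cabinet above 30 N).
It fails at once if the bottle, jar or roll is shifted by more than 20 mm or tipped (distance of any of bottle, jar, roll from where it was at the start of the episode above 0.02 m or angle between any of bottle, jar, roll's own z axis and vertical above 0.4 rad).
It also fails if it takes over 61 s, if anything falls off the work surface, if the arm or the gripper's body presses on something with over 40 N, if the wrist force passes 120 N, or if a joint passes its speed limit or range.

### The arm

A 6-joint arm with a two-finger parallel gripper is mounted at the origin on the work surface. World frame = base frame: x ahead of the robot, y to its left, z up, the work surface at z = 0. Lengths are in m, angles in degrees, forces in N, time in s.
With the tool pointing down it reaches from about 0.4 to 0.825 m from the base axis. Payload 7 kg.
Tool frame: the origin (TCP) lies at the very end of the fingers, on their centre line; the grasp point (between the pads) lies 19 mm behind it (ctrl.hold_point_z is the distance from the TCP to the grasp point, in m); z points along the fingers, y is the line along which they close (so a half turn about z gives the same grasp; the last joint's range is limited). The gripper opens to 88 mm and grips with 3 to 60 N. Pads are 19 mm wide; open, the fingers measure 130 mm over their backs; the gripper's body (78 mm by 193 mm) begins 47 mm behind the grasp point.
Start: joints at [79.647, 20.546, 0.682, 0, -70.136, -16.507], TCP at [0.305, 0.602, 0.227] pointing down, gripper open.
Joint ranges: [-176.03, 176.03], [-82.01, 121.73], [-58.28, 71.71], [-173.87, 95.51], [-174.79, -0.11], [-173.66, 173.66]. Speed limits (degrees/s): [136.94, 136.94, 172.46, 180, 180, 180].

### API

Orientations are given as [roll, pitch, yaw] about the fixed x, y, z axes, in that order (R = Rz(yaw) Ry(pitch) Rx(roll)).
In Python, from plant import sensors, viewer, workorder, ctrl gives the robot as it stands.
- The arm moves only by the shell command python3 -m pendant 'ROWS'. ROWS is JSON, a list of rows, each a list of 3 entries, a list of its own where there are three numbers: the opening, from -1 (shut) to 1 (fully open), so that 0 is half open, then the shift along the tool's x, y, z in m, then the turn, a rotation vector about the tool's x, y, z in degrees. A call has 1 to 10 rows; each row is the pose to reach, as a shift and turn from the pose commanded when the call began, along the tool's axes at that moment; what a row does not reach only later rows make up. A row lasts 1/12 s, in which the tool goes at most 41.7 mm and 7.16 degrees, less where a joint would pass 70% of its speed; a pose out of reach is approached as far as the arm can. A call with a gripper value outside its range is refused whole. The fingers move at their own pace and stop on an object; the grip force is fixed at half the most. Time passes only in rows, so rows that repeat a pose let the fingers close. It gives the time, the measured TCP pose, the force, the opening and the grip force at its end, in the units of the state.
- sensors.get_obs(): the state, without advancing time (a new reading comes with each control period).
- viewer.snapshot(name): name is "scene" or "top"; returns the picture (420x560x3 uint8, red, green, blue); there is no depth.
- viewer.camera_params(name): a dict with "fx", "fy", "cx", "cy" (pixels), "extrinsics" (4x4, takes a point from world to camera coordinates). Camera axes: x right, y up, looking along -z (the intrinsics and any distortion apply to the point x, -y, -z); pixel columns grow to the right and rows downward; lengths in m; the calibration is good to about 2 mm. A picture is of the moment at which its call begins. camera_params takes no time and is no camera call.
- workorder.close_job(): hands the job in; it is judged then, once.
The state is a dict: "clock": time; "joint_pos": joint angles; "qvel": joint speeds; "tau": joint torques, N m; "tool_pos": TCP position; "orientation": TCP orientation; "force": force on the tool from outside, world axes, zero at the start; "moment": the same for the moment, N m; "opening": finger opening in m; "gripper_force": force on a finger pad.
Only numpy, scipy, OpenCV 4.12 (cv2) and the standard library are available. Lean on these libraries where they do the work, as an engineer would, in place of code of your own. Each camera call takes 0.05 s, during which the arm holds its last target. There are 200 camera calls.

## Working session

There is one attempt and no reset: what is moved stays moved. The work goes in short steps, Python scripts to look and compute and a shell command to move; the robot and the scene stay as the last step left them, time stands still between calls to the robot, and variables do not carry over. Pictures are saved under pics/ and viewed, at most 10 in all, crops included, and the job is handed in when it is done.

```bash
mkdir -p pics; ls
python3 - <<'E'
from plant import sensors, viewer, workorder, ctrl
import cv2,numpy as np
for n in("scene","top"):
    im=viewer.snapshot(n); cv2.imwrite(f"pics/{n}0.png",im[:,:,::-1])
    p=viewer.camera_params(n); print({k:(np.round(v,4).tolist()) for k,v in p.items()})
print(sensors.get_obs()); print(ctrl.hold_point_z)
E
```

```text
pics
{'fx': 500.3448, 'fy': 500.3448, 'cx': 285.6469, 'cy': 205.8802, 'extrinsics': [[0.407, 0.9134, 0.0008, -0.2502], [-0.6604, 0.2937, 0.6911, 0.3381], [0.631, -0.2819, 0.7227, -1.5089], [0.0, 0.0, 0.0, 1.0]]}
{'fx': 494.2748, 'fy': 494.2748, 'cx': 270.8733, 'cy': 202.0604, 'extrinsics': [[-0.0134, -0.9998, -0.0169, 0.0172], [0.9976, -0.0145, 0.0682, -0.6559], [-0.0685, -0.0159, 0.9975, -1.0657], [0.0, 0.0, 0.0, 1.0]]}
{'clock': 0.1, 'joint_pos': array([ 7.96481869e+01,  2.05852256e+01,  6.39674239e-01, -1.61571755e-02,
       -7.01344823e+01, -1.65068712e+01]), 'qvel': array([ 0.01257933, -0.06122255,  0.16687686,  0.03959082,  0.06667553,
        0.02832169]), 'tau': array([-7.86444343e-04, -5.84163487e+01,  2.93750954e+01,  7.01558501e+00,
        1.01536725e-02, -6.11601035e-05]), 'tool_pos': array([0.30479841, 0.60179382, 0.22575005]), 'orientation': array([ 1.79918949e+02, -8.17813727e-03, -2.68641796e+01]), 'force': array([-0.89462753, -0.6941146 ,  0.18334261]), 'moment': array([ 0.00281653, -0.00125121, -0.01284355]), 'gripper_force': 0.0, 'opening': 0.08756929695943697}
0.0188
```

View pics/scene0.png

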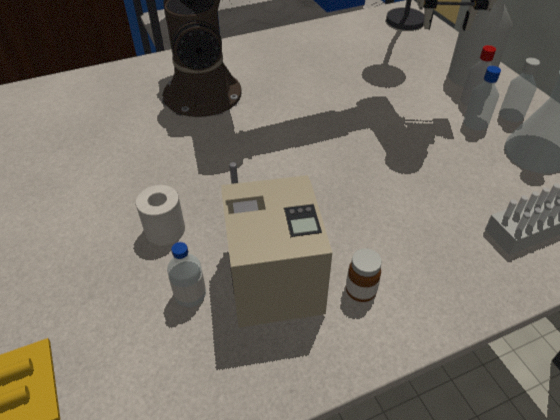

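View pics/top0.png

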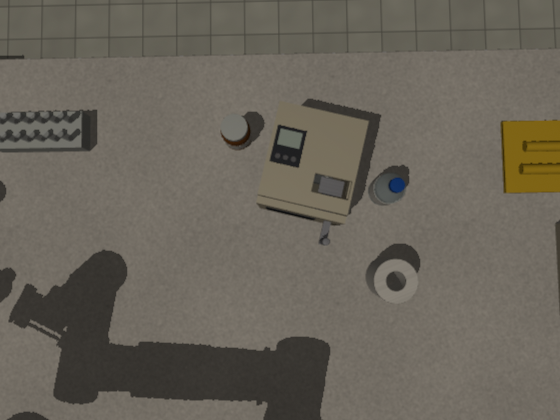

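The scene view shows the cabinet top at about (275,220) with the slot near (245,205) and the post at (233,170). The top view has the cabinet around (313,160), slot (331,187), post (325,235), jar (236,130), bottle (390,188) and roll (396,281). Next I'll enlarge both.

Run:
```python
import cv2
a=cv2.imread("pics/top0.png")[95:250,250:400]
cv2.imwrite("pics/tc.png",cv2.resize(a,None,fx=3.8,fy=3.8,interpolation=2)) # x=250+u/3.8,y=95+v/3.8
a=cv2.imread("pics/scene0.png")[155:275,210:345]
cv2.imwrite("pics/sc.png",cv2.resize(a,None,fx=5,fy=5,interpolation=2))
```

```text
(no output)
```

View pics/tc.png

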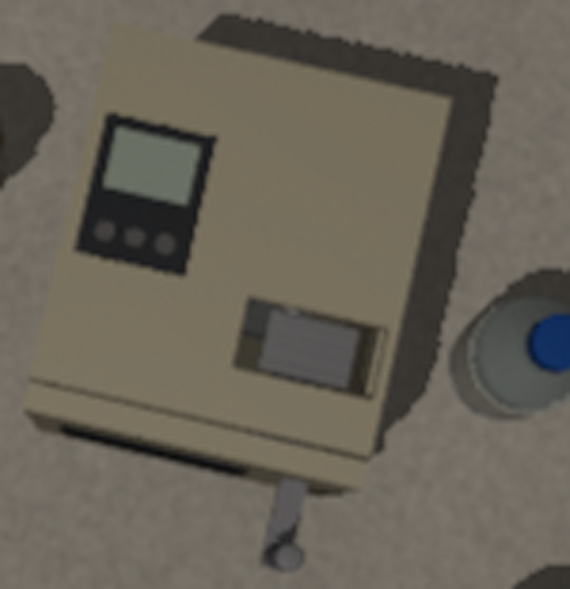

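View pics/sc.png

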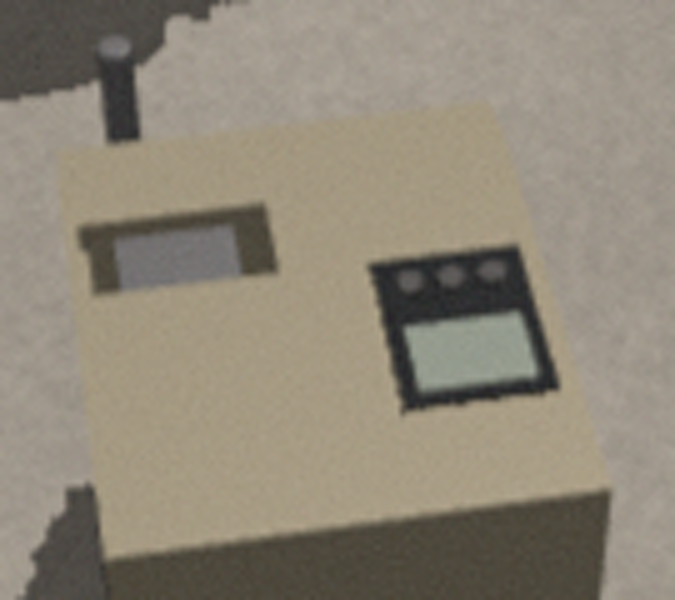

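The top crop shows the slot corners at (249,298), (386,327), (373,397) and (234,367), the back corners at (112,32) and (452,97), and the post top at (288,556). The scene crop shows the slot at (80,228), (264,205), (277,270) and (95,294), and the post top at (115,47).

```bash
cat > h.py <<'E'
import numpy as np
from plant import viewer
def ray(n,uv,z):
    p=viewer.camera_params(n);E=np.array(p["extrinsics"]);R=E[:3,:3];c=-R.T@E[:3,3]
    d=R.T@np.array([(uv[0]-p["cx"])/p["fx"],-(uv[1]-p["cy"])/p["fy"],-1]);return c+d*(z-c[2])/d[2]
def T(u,z):return ray("top",(250+u[0]/3.8-.37,95+u[1]/3.8-.37),z)
def S(u,z):return ray("scene",(210+u[0]/5-.4,155+u[1]/5-.4),z)
E
python3 - <<'E'
from h import *
np.set_printoptions(precision=4,suppress=True)
ts=[T(u,.2) for u in[(249,298),(386,327),(373,397),(234,367)]]
ss=[S(u,.2) for u in[(264,205),(80,228),(95,294),(277,270)]]
for q in(ts,ss):
    q=np.array(q);print(q[:,:2].tolist(),"ctr",q.mean(0))
    d=q[0]-q[1]+q[3]-q[2];print("len",np.linalg.norm(d)/2,"yaw(y axis-90)",np.degrees(np.arctan2(d[1],d[0]))-90)
print("back",T((112,32),.2),T((452,97),.2),S((608,490),.2),S((107,558),.2))
d=T((112,32),.2)-T((452,97),.2);print(np.degrees(np.arctan2(d[1],d[0]))-90,np.linalg.norm(d))
print("front T",T((33,380),.2),T((370,458),.2),"S",S((490,103),.2),S((58,152),.2))
print("post",T((288,556),.212),S((115,47),.212))
for n,u,z in(("top",(395,186),.15),("top",(236,127),.1),("top",(396,281),.1),("scene",(180,250),.15)):print(n,ray(n,u,z))
E
```

```text
[[0.6963512813859966, -0.07726612407927028], [0.6811724535217355, -0.14330835142364629], [0.6472436836075388, -0.1362055158689402], [0.6628088026792005, -0.0693486912286843]] ctr [ 0.6719 -0.1065  0.2   ]
len 0.06820437722685534 yaw(y axis-90) -13.025285686428333
[[0.6620136546802691, -0.06839994500033308], [0.6456014663064357, -0.13465961879418628], [0.6791045679512883, -0.14070583499690192], [0.6946471195802305, -0.0766321422110357]] ctr [ 0.6703 -0.1051  0.2   ]
len 0.06709674331263872 yaw(y axis-90) -13.775865800426104
back [ 0.8289 -0.0126  0.2   ] [ 0.7936 -0.1782  0.2   ] [ 0.833  -0.0142  0.2   ] [ 0.7916 -0.1764  0.2   ]
-12.021102301934704 0.1693198771683868
front T [0.6579 0.0282 0.2   ] [ 0.6178 -0.1341  0.2   ] S [0.646  0.0323 0.2   ] [ 0.6041 -0.1289  0.2   ]
post [ 0.5713 -0.0925  0.212 ] [ 0.5697 -0.0927  0.212 ]
top [ 0.675  -0.2351  0.15  ]
top [0.8074 0.0769 0.1   ]
top [ 0.4877 -0.2431  0.1   ]
scene [ 0.6831 -0.2391  0.15  ]
```

```bash
cat >> h.py <<'E'
def rel(c,t):
    "commanded (x,y,z,yaw), target -> tool shift, tool-z turn"
    a=np.radians(c[3]);d=np.subtract(t[:3],c[:3])
    return np.round([np.cos(a)*d[0]+np.sin(a)*d[1], np.sin(a)*d[0]-np.cos(a)*d[1], -d[2], -(t[3]-c[3])],4).tolist()
E
python3 -c "
from h import *
c=(.305,.602,.227,-26.86)
print(rel(c,(.488,.25,.26,-13.2)),rel((.488,.25,.26,-13.2),(.671,-.106,.26,-13.2)))"
```

```text
[0.3223, 0.2313, -0.033, -13.66] [0.2595, 0.3048, -0.0, -0.0]
```

```bash
python3 -m pendant '[[-1,[0.05,0.03,-0.033],[0,0,-6]],[-1,[0.08,0.057,-0.033],[0,0,-13.66]],[-1,[0.3223,0.2313,-0.033],[0,0,-13.66]],[-1,[0.3223,0.2313,-0.033],[0,0,-13.66]],[-1,[0.3223,0.2313,-0.033],[0,0,-13.66]],[-1,[0.3223,0.2313,-0.033],[0,0,-13.66]],[-1,[0.3223,0.2313,-0.033],[0,0,-13.66]],[-1,[0.3223,0.2313,-0.033],[0,0,-13.66]],[-1,[0.3223,0.2313,-0.033],[0,0,-13.66]],[-1,[0.3223,0.2313,-0.033],[0,0,-13.66]]]' && python3 -m pendant '[[-1,[0.2595,0.3048,0],[0,0,0]],[-1,[0.2595,0.3048,0],[0,0,0]],[-1,[0.2595,0.3048,0],[0,0,0]],[-1,[0.2595,0.3048,0],[0,0,0]],[-1,[0.2595,0.3048,0],[0,0,0]],[-1,[0.2595,0.3048,0],[0,0,0]],[-1,[0.2595,0.3048,0],[0,0,0]],[-1,[0.2595,0.3048,0],[0,0,0]],[-1,[0.2595,0.3048,0],[0,0,0]],[-1,[0.2595,0.3048,0],[0,0,0]]]'
```

```text
clock: 0.93
tool_pos: [0.4886, 0.2471, 0.2596]
orientation: [180.0, 0.0, -13.3]
force: [0.8, 1.2, 1.0]
opening: 0.0265
gripper_force: 0.0
clock: 1.77
tool_pos: [0.6718, -0.1094, 0.2585]
orientation: [180.0, 0.1, -13.3]
force: [0.5, 0.6, 0.3]
opening: 0.0005
gripper_force: 0.0
```

```bash
python3 -m pendant '[[-1,[0,0,0.03],[0,0,0]],[-1,[0,0,0.05],[0,0,0]],[-1,[0,0,0.05],[0,0,0]],[-1,[0,0,0.05],[0,0,0]],[-1,[0,0,0.05],[0,0,0]]]'
python3 - <<'E'
from plant import viewer,sensors
import cv2,numpy as np
t=[];
for k in range(5):
    im=viewer.snapshot("scene");o=sensors.get_obs();t.append(np.r_[o["tool_pos"],o["force"]])
a=im[135:255,180:340,::-1];cv2.imwrite("pics/p5.png",cv2.resize(a,None,fx=5,fy=5,interpolation=2));print(np.round(t,4))
E
```

```text
clock: 2.18
tool_pos: [0.6717, -0.1057, 0.2109]
orientation: [180.0, -0.1, -13.2]
force: [-1.2, 0.4, 0.8]
opening: 0.0005
gripper_force: 0.0
[[ 0.6719 -0.1055  0.2114  0.3136  0.5732  0.9314]
 [ 0.6719 -0.1054  0.2116 -0.0193 -0.2611 -0.7172]
 [ 0.6718 -0.1054  0.2115  1.0344  0.0084  0.2444]
 [ 0.6717 -0.1054  0.2112 -0.5801 -0.387   0.127 ]
 [ 0.6715 -0.1054  0.211  -0.0597 -0.4654 -0.4562]]
```

View pics/p5.png

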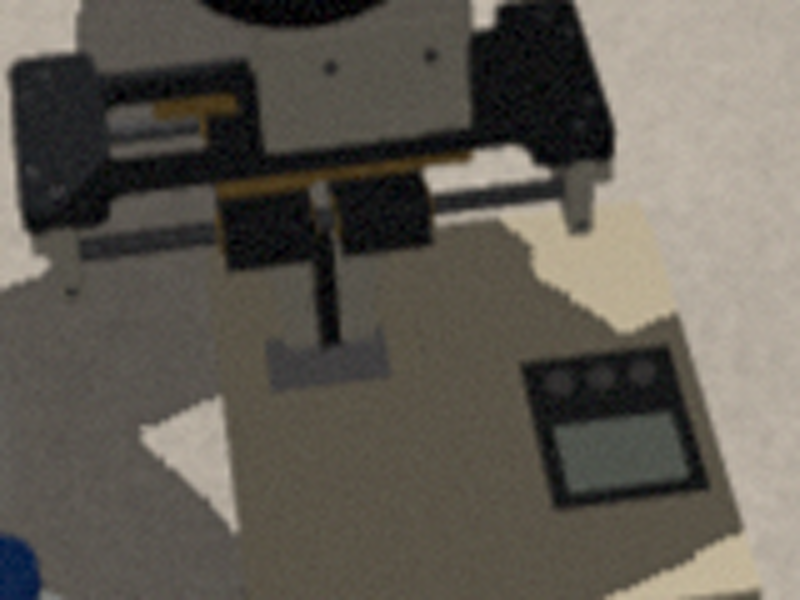

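The shut fingers at about (330,330) stand centred over the slot and pad at (330,365), so I'm feeling downward.

```bash
python3 -m pendant '[[-1,[0,0,0.003],[0,0,0]],[-1,[0,0,0.006],[0,0,0]],[-1,[0,0,0.009],[0,0,0]],[-1,[0,0,0.010],[0,0,0]],[-1,[0,0,0.011],[0,0,0]],[-1,[0,0,0.012],[0,0,0]],[-1,[0,0,0.013],[0,0,0]],[-1,[0,0,0.014],[0,0,0]],[-1,[0,0,0.014],[0,0,0]],[-1,[0,0,0.014],[0,0,0]]]'
```

```text
clock: 3.27
tool_pos: [0.671, -0.1059, 0.1955]
orientation: [180.0, 0.0, -13.2]
force: [-0.1, 1.0, -0.6]
opening: 0.0005
gripper_force: 0.0
```

```bash
python3 -m pendant '[[-1,[0,0,0.001],[0,0,0]],[-1,[0,0,0.002],[0,0,0]],[-1,[0,0,0.003],[0,0,0]],[-1,[0,0,0.004],[0,0,0]],[-1,[0,0,0.005],[0,0,0]],[-1,[0,0,0.005],[0,0,0]],[-1,[0,0,0.005],[0,0,0]]]'
```

```text
clock: 3.85
tool_pos: [0.6713, -0.1059, 0.1915]
orientation: [-180.0, -0.1, -13.2]
force: [-2.1, 0.9, 6.1]
opening: 0.0004
gripper_force: 2.6
```

Contact with about 6 N. Continuing in small steps.

```bash
python3 -m pendant '[[-1,[0,0,0.0005],[0,0,0]],[-1,[0,0,0.001],[0,0,0]],[-1,[0,0,0.0015],[0,0,0]],[-1,[0,0,0.002],[0,0,0]],[-1,[0,0,0.002],[0,0,0]],[-1,[0,0,0.002],[0,0,0]]]'; python3 -c "
from plant import sensors,viewer
for k in range(4):
    viewer.snapshot('top');o=sensors.get_obs();print(o['tool_pos'].round(4),o['force'].round(1))"
```

```text
clock: 4.35
tool_pos: [0.6713, -0.1059, 0.1897]
orientation: [-180.0, -0.1, -13.2]
force: [-2.2, 1.6, 6.6]
opening: 0.0003
gripper_force: 3.2
[ 0.6713 -0.1059  0.1897] [-1.3  1.   6.6]
[ 0.6713 -0.1059  0.1898] [-2.2  1.7  6.3]
[ 0.6713 -0.1059  0.1897] [-2.4  0.9  5.5]
[ 0.6713 -0.1059  0.1897] [-1.6  0.9  6.1]
```

```bash
python3 -m pendant '[[-1,[0,0,0.0005],[0,0,0]],[-1,[0,0,0.001],[0,0,0]],[-1,[0,0,0.0015],[0,0,0]],[-1,[0,0,0.002],[0,0,0]],[-1,[0,0,0.002],[0,0,0]],[-1,[0,0,0.002],[0,0,0]]]'
cat > f.py <<'E'
from plant import sensors,viewer
import numpy as np,cv2
F=[]
for k in range(5):
    im=viewer.snapshot('top');o=sensors.get_obs();F.append(np.r_[o['tool_pos'],o['force']])
print(np.mean(F,0).round(4))
cv2.imwrite('pics/last.png',im[:,:,::-1])
E
python3 f.py
```

```text
clock: 5.05
tool_pos: [0.6714, -0.1059, 0.188]
orientation: [-180.0, -0.1, -13.2]
force: [-1.9, 1.4, 8.5]
opening: 0.0006
gripper_force: 3.7
[ 0.6713 -0.1059  0.188  -2.4342  1.136   7.0369]
```

```bash
python3 -m pendant '[[-1,[0,0,0.0005],[0,0,0]],[-1,[0,0,0.001],[0,0,0]],[-1,[0,0,0.001],[0,0,0]],[-1,[0,0,0.001],[0,0,0]]]'; python3 f.py;  python3 -m pendant '[[-1,[0,0,0.0005],[0,0,0]],[-1,[0,0,0.001],[0,0,0]],[-1,[0,0,0.001],[0,0,0]],[-1,[0,0,0.001],[0,0,0]]]'; cp pics/last.png pics/l1.png; python3 f.py; python3 -c "
import cv2,numpy as np
a=[cv2.imread('pics/%s.png'%n)[185:255,240:370] for n in('l1','last')]
cv2.imwrite('pics/p6.png',cv2.resize(np.vstack(a),None,fx=4,fy=4))"
```

```text
clock: 5.63
tool_pos: [0.6714, -0.1059, 0.1871]
orientation: [-180.0, -0.1, -13.2]
force: [-2.2, 1.1, 8.7]
opening: 0.0002
gripper_force: 3.9
[ 0.6714 -0.1059  0.187  -2.5284  0.7189  7.6579]
clock: 6.22
tool_pos: [0.6713, -0.1059, 0.1857]
orientation: [-180.0, -0.1, -13.2]
force: [-2.1, 0.6, 5.7]
opening: 0.0005
gripper_force: 3.0
[ 0.6713 -0.1059  0.1857 -2.1718  0.492   5.9457]
```

View pics/p6.png

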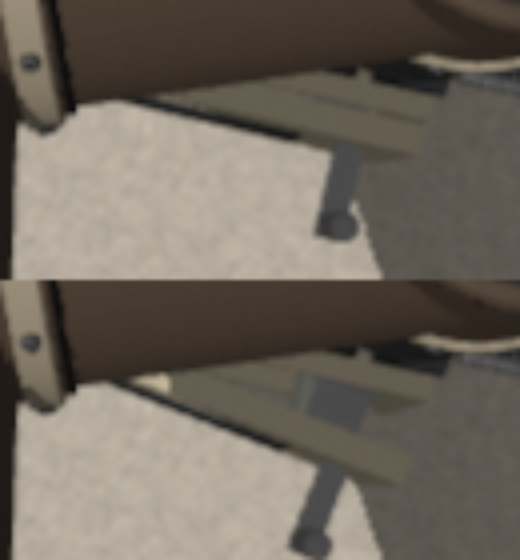

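The force dropped, and the lower picture shows the door ajar with the post moved out. I'll hold a second, then withdraw.

```bash
python3 -m pendant '[[-1,[0,0,0],[0,0,0]],[-1,[0,0,0],[0,0,0]],[-1,[0,0,0],[0,0,0]],[-1,[0,0,0],[0,0,0]],[-1,[0,0,0],[0,0,0]],[-1,[0,0,0],[0,0,0]],[-1,[0,0,0],[0,0,0]],[-1,[0,0,0],[0,0,0]]]' && python3 -m pendant '[[-1,[0,0,-0.005],[0,0,0]],[-1,[0,0,-0.02],[0,0,0]],[-1,[0,0,-0.05],[0,0,0]],[-0.4,[0,0,-0.085],[0,0,0]],[-0.4,[0,0,-0.085],[0,0,0]],[-0.4,[0,0,-0.085],[0,0,0]]]' && python3 f.py && python3 -c "
import cv2
a=cv2.imread('pics/last.png')[170:270,260:410]
cv2.imwrite('pics/p7.png',cv2.resize(a,None,fx=5,fy=5,interpolation=2))"
```

```text
clock: 7.13
tool_pos: [0.6713, -0.1059, 0.1857]
orientation: [-180.0, -0.1, -13.2]
force: [-1.8, 1.2, 5.6]
opening: 0.0006
gripper_force: 3.0
clock: 7.63
tool_pos: [0.6722, -0.1058, 0.2725]
orientation: [-179.9, -0.3, -13.2]
force: [-0.5, 0.0, -1.1]
opening: 0.0151
gripper_force: 0.0
[ 0.6707 -0.1057  0.2689  0.104   0.1487 -0.4622]
```

View pics/p7.png

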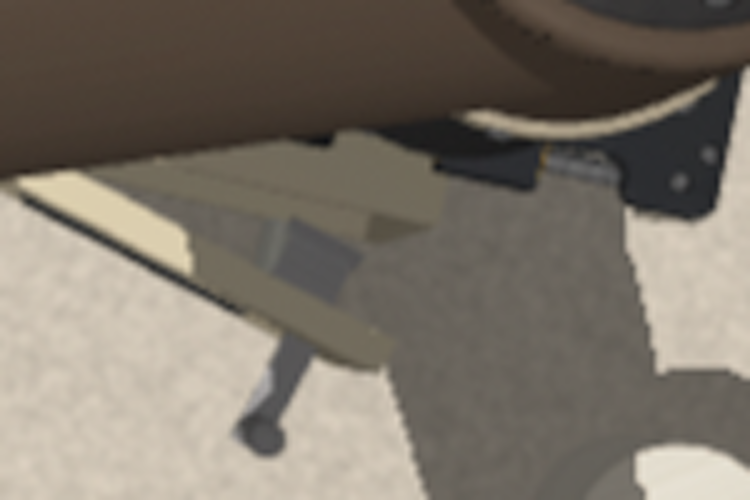

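The post top now appears at crop (264,437), and the door is clearly ajar.

Run:
```python
from h import *
p0=np.array([.5705,-.0926]);p1=ray("top",(312.4,257.0),.212)[:2];print(p1)
m=(p0+p1)/2;d=p1-p0;L=np.linalg.norm(d);n=np.array([-d[1],d[0]])/L
for s in(1,-1):
    h=m+s*n*np.sqrt(.15**2-L*L/4);print("hinge circ",h)
e=np.radians(-13.2);ex=np.array([np.cos(e),np.sin(e)]);ey=np.array([-ex[1],ex[0]])
fc=np.array([.8118,-.0954])-.18*ex
print("frontcentre",fc,"post local",(p0-fc)@ex,(p0-fc)@ey)
for hx,hy in((-.004,.083),(-.008,.085),(0,.085),(-.0155,.085)):
    h=fc+hx*ex+hy*ey
    a=lambda p:np.degrees(np.arctan2(*(p-h)[::-1]))
    print(hx,hy,h.round(4),np.linalg.norm(p0-h),np.linalg.norm(p1-h),a(p0),a(p1),a(p0)-a(p1))
```

```text
[ 0.54276017 -0.06844069]
hinge circ [ 0.45885913 -0.19278141]
hinge circ [0.65440104 0.03174072]
frontcentre [ 0.6365558  -0.05429684] post local -0.05556397169960334 -0.05237504402965636
-0.004 0.083 [0.6516 0.0274] 0.14486285142668182 0.14504913576035594 -124.05169573428705 -138.63075203342078 14.579056299133725
-0.008 0.085 [0.6482 0.0303] 0.14537618142594988 0.14442750504489293 -122.29761558319488 -136.87753600810646 14.579920424911577
0 0.085 [0.656  0.0285] 0.1481865637403889 0.1490124393989837 -125.22181465599668 -139.4381703436354 14.21635568763871
-0.0155 0.085 [0.6409 0.032 ] 0.14309795438963002 0.14040740369183988 -119.4587634859737 -134.32982654230557 14.871063056331863
```

```bash
python3 -c "
from h import *
print(rel((.671,-.106,.27,-13.2),(.5428,-.0684,.27,52)))"
```

```text
[-0.1334, -0.0073, -0.0, -65.2]
```

```bash
python3 -m pendant '[[-0.41,[-0.02,-0.001,0],[0,0,-6.5]],[-0.41,[-0.04,-0.002,0],[0,0,-13]],[-0.41,[-0.06,-0.003,0],[0,0,-19.5]],[-0.41,[-0.08,-0.004,0],[0,0,-26]],[-0.41,[-0.1,-0.005,0],[0,0,-32.5]],[-0.41,[-0.12,-0.007,0],[0,0,-39]],[-0.41,[-0.1334,-0.0073,0],[0,0,-45.5]],[-0.41,[-0.1334,-0.0073,0],[0,0,-52]],[-0.41,[-0.1334,-0.0073,0],[0,0,-58.5]],[-0.41,[-0.1334,-0.0073,0],[0,0,-65.2]]]' && python3 -m pendant '[[-0.41,[0,0,0.025],[0,0,0]],[-0.41,[0,0,0.045],[0,0,0]],[-0.41,[0,0,0.05],[0,0,0]],[-0.41,[0,0,0.05],[0,0,0]],[-0.41,[0,0,0.05],[0,0,0]]]'
python3 - <<'E'
from plant import viewer,sensors
import cv2,numpy as np
im=viewer.snapshot("scene")[130:250,170:330,::-1]
cv2.imwrite("pics/p8.png",cv2.resize(im,None,fx=5,fy=5,interpolation=2));print(sensors.get_obs()["tool_pos"],sensors.get_obs()["joint_pos"])
E
```

```text
clock: 8.72
tool_pos: [0.5423, -0.0681, 0.2692]
orientation: [-180.0, 0.0, 52.3]
force: [0.6, 0.4, -0.3]
opening: 0.0258
gripper_force: 0.0
clock: 9.13
tool_pos: [0.5431, -0.0684, 0.2199]
orientation: [180.0, 0.0, 52.0]
force: [-0.1, 0.3, 0.3]
opening: 0.0257
gripper_force: 0.0
[ 0.54346063 -0.06832607  0.22046747] [ 1.33553312e+01  8.79755069e+00 -1.60655582e+01  3.54222619e-02
 -6.50931092e+01  1.28641829e+02]
```

View pics/p8.png

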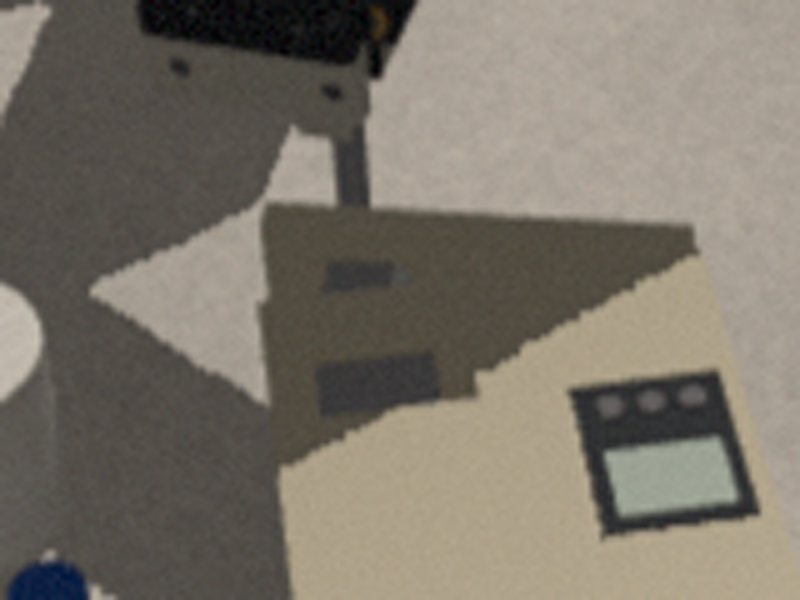

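The post at (350,170) runs up behind the fingers, as expected. Lowering gently.

```bash
python3 -m pendant '[[-0.41,[0,0,0.002],[0,0,0]],[-0.41,[0,0,0.004],[0,0,0]],[-0.41,[0,0,0.006],[0,0,0]],[-0.41,[0,0,0.008],[0,0,0]],[-0.41,[0,0,0.01],[0,0,0]],[-0.41,[0,0,0.012],[0,0,0]],[-0.41,[0,0,0.013],[0,0,0]],[-0.41,[0,0,0.013],[0,0,0]]]'
```

```text
clock: 9.85
tool_pos: [0.5427, -0.0683, 0.2063]
orientation: [-180.0, 0.0, 52.0]
force: [0.6, 0.6, -0.0]
opening: 0.0261
gripper_force: 0.0
```

```bash
python3 -m pendant '[[-0.41,[0,0,0.002],[0,0,0]],[-0.41,[0,0,0.004],[0,0,0]],[-0.41,[0,0,0.006],[0,0,0]],[-0.41,[0,0,0.008],[0,0,0]],[-0.41,[0,0,0.01],[0,0,0]],[-0.41,[0,0,0.011],[0,0,0]],[-0.41,[0,0,0.011],[0,0,0]]]' && python3 -m pendant '[[-0.41,[0,0,0.003],[0,0,0]],[-0.41,[0,0,0.006],[0,0,0]],[-0.41,[0,0,0.01],[0,0,0]],[-0.41,[0,0,0.014],[0,0,0]],[-0.41,[0,0,0.014],[0,0,0]]]'
python3 - <<'E'
from h import *
# keep the tool at the tangent offset: hinge, start, rows every 7 deg
h=np.array([.655,.030]);c=(.5428,-.0684,.182,52)
p=np.array(c[:2])-h
for s0 in(0,):
  cur=c
  for k in range(1,20):
    a=np.radians(-4*k);q=h+[np.cos(a)*p[0]-np.sin(a)*p[1],np.sin(a)*p[0]+np.cos(a)*p[1]]
    t=(*q,.182,52-4*k);print(k,rel(cur,t),np.round(q,3))
    if k%10==0:cur=t;print("--")
E
```

```text
clock: 10.43
tool_pos: [0.5427, -0.0682, 0.1952]
orientation: [-180.0, 0.0, 52.0]
force: [-1.0, -0.0, -0.2]
opening: 0.0258
gripper_force: 0.0
clock: 10.85
tool_pos: [0.5423, -0.0683, 0.1804]
orientation: [-179.9, 0.1, 52.0]
force: [-0.6, 0.7, 0.3]
opening: 0.0258
gripper_force: 0.0
1 [0.0023, -0.0102, -0.0, 4.0] [ 0.536 -0.06 ]
2 [0.0053, -0.0201, -0.0, 8.0] [ 0.53  -0.052]
3 [0.009, -0.0299, -0.0, 12.0] [ 0.525 -0.043]
4 [0.0134, -0.0393, -0.0, 16.0] [ 0.52  -0.034]
5 [0.0184, -0.0485, -0.0, 20.0] [ 0.516 -0.024]
6 [0.024, -0.0572, -0.0, 24.0] [ 0.512 -0.014]
7 [0.0302, -0.0656, -0.0, 28.0] [ 0.51  -0.004]
8 [0.037, -0.0735, -0.0, 32.0] [0.508 0.006]
9 [0.0444, -0.0809, -0.0, 36.0] [0.506 0.016]
10 [0.0522, -0.0877, -0.0, 40.0] [0.506 0.027]
--
11 [0.0023, -0.0102, -0.0, 4.0] [0.506 0.037]
12 [0.0053, -0.0201, -0.0, 8.0] [0.507 0.048]
13 [0.009, -0.0299, -0.0, 12.0] [0.508 0.058]
14 [0.0134, -0.0393, -0.0, 16.0] [0.511 0.068]
15 [0.0184, -0.0485, -0.0, 20.0] [0.514 0.078]
16 [0.024, -0.0572, -0.0, 24.0] [0.517 0.088]
17 [0.0302, -0.0656, -0.0, 28.0] [0.522 0.097]
18 [0.037, -0.0735, -0.0, 32.0] [0.527 0.106]
19 [0.0444, -0.0809, -0.0, 36.0] [0.532 0.115]
```

The fingers straddle the post with no contact forces. Swinging the door.

```bash
python3 -m pendant '[[-0.41,[0.0005,-0.0025,0],[0,0,1]],[-0.41,[0.001,-0.005,0],[0,0,2]],[-0.41,[0.0016,-0.0075,0],[0,0,3]],[-0.41,[0.0023,-0.0102,0],[0,0,4]],[-0.41,[0.0038,-0.015,0],[0,0,6]],[-0.41,[0.0053,-0.0201,0],[0,0,8]],[-0.41,[0.009,-0.0299,0],[0,0,12]],[-0.41,[0.0134,-0.0393,0],[0,0,16]],[-0.41,[0.0184,-0.0485,0],[0,0,20]],[-0.41,[0.0184,-0.0485,0],[0,0,20]]]'; python3 f.py
```

```text
clock: 11.68
tool_pos: [0.5154, -0.0228, 0.1819]
orientation: [-180.0, -0.0, 31.8]
force: [0.3, 0.3, -0.5]
opening: 0.0259
gripper_force: 0.0
[ 0.516  -0.0237  0.1818 -0.2602  0.1091 -0.3312]
```

```bash
python3 -m pendant '[[-0.41,[0.001,-0.005,0],[0,0,2]],[-0.41,[0.0023,-0.0102,0],[0,0,4]],[-0.41,[0.0053,-0.0201,0],[0,0,8]],[-0.41,[0.009,-0.0299,0],[0,0,12]],[-0.41,[0.0134,-0.0393,0],[0,0,16]],[-0.41,[0.0184,-0.0485,0],[0,0,20]],[-0.41,[0.024,-0.0572,0],[0,0,24]],[-0.41,[0.0302,-0.0656,0],[0,0,28]],[-0.41,[0.0302,-0.0656,0],[0,0,28]]]'; python3 f.py; python3 -c "
import cv2
a=cv2.imread('pics/last.png')[100:300,200:400]
cv2.imwrite('pics/p9.png',cv2.resize(a,None,fx=3,fy=3,interpolation=2))"
```

```text
clock: 12.68
tool_pos: [0.5072, 0.0485, 0.1815]
orientation: [-180.0, -0.0, 3.9]
force: [-0.5, 0.1, 0.9]
opening: 0.0259
gripper_force: 0.0
[ 0.5069  0.0475  0.1815  0.0285 -0.4357 -0.2209]
```

View pics/p9.png

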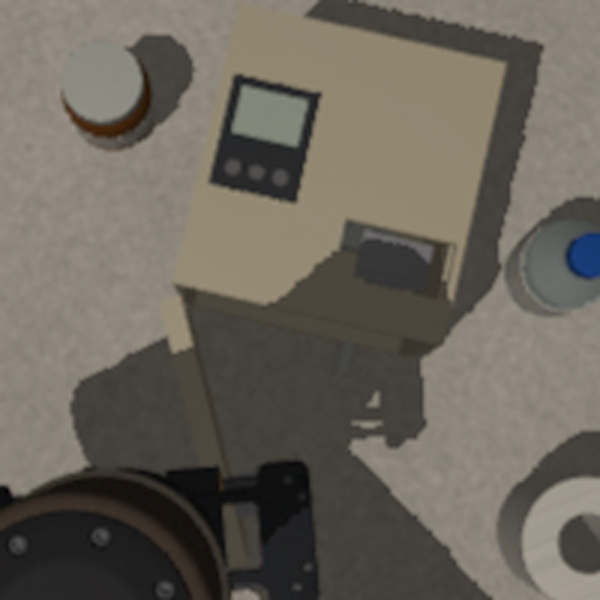

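The door follows the gripper and stands about 60° open, with its free end near (225,500). One more swing.

```bash
python3 -m pendant '[[-0.41,[0.001,-0.005,0],[0,0,2]],[-0.41,[0.0023,-0.0102,0],[0,0,4]],[-0.41,[0.0053,-0.0201,0],[0,0,8]],[-0.41,[0.009,-0.0299,0],[0,0,12]],[-0.41,[0.0134,-0.0393,0],[0,0,16]],[-0.41,[0.0184,-0.0485,0],[0,0,20]],[-0.41,[0.024,-0.0572,0],[0,0,24]],[-0.41,[0.027,-0.0614,0],[0,0,26]],[-0.41,[0.027,-0.0614,0],[0,0,26]],[-0.41,[0.0265,-0.0582,0],[0,0,26]]]'; python3 f.py; python3 -m pendant '[[-0.41,[0,0,0],[0,0,0]],[-0.41,[0,0,-0.01],[0,0,0]],[-0.41,[0,0,-0.03],[0,0,0]],[-0.41,[0,0,-0.07],[0,0,0]],[-0.41,[-0.03,0,-0.1],[0,0,0]],[-0.41,[-0.06,0,-0.12],[0,0,0]],[-0.41,[-0.1,0,-0.12],[0,0,0]],[-0.41,[-0.12,0,-0.12],[0,0,0]],[-0.41,[-0.12,0,-0.12],[0,0,0]]]'; python3 f.py; python3 -c "
import cv2
a=cv2.imread('pics/last.png')[100:300,200:400]
cv2.imwrite('pics/p10.png',cv2.resize(a,None,fx=3,fy=3,interpolation=2))"
```

```text
clock: 13.77
tool_pos: [0.5292, 0.1075, 0.1814]
orientation: [180.0, 0.0, -21.9]
force: [0.1, 0.1, 0.1]
opening: 0.0259
gripper_force: 0.0
[ 0.5289  0.1069  0.1816 -0.3995 -0.2255 -0.1233]
clock: 14.77
tool_pos: [0.4153, 0.1532, 0.3036]
orientation: [-179.8, -0.0, -21.9]
force: [-0.8, 0.2, 0.1]
opening: 0.0257
gripper_force: 0.0
[0.4179 0.1528 0.3025 0.3868 0.0312 0.094 ]
```

View pics/p10.png

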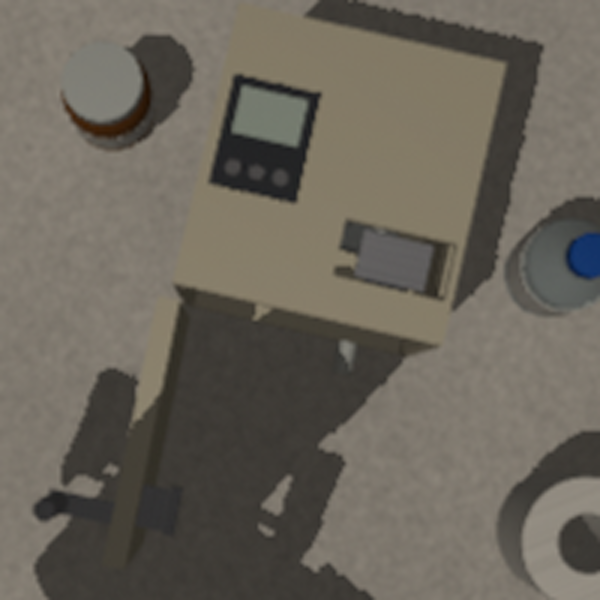

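The door stands about perpendicular to the front, with its post at (50,505). The pad is back up, the bystanders haven't moved and the arm is clear.

```bash
python3 -c "
from plant import workorder
print(workorder.close_job())"
```

```text
the job is handed in; nothing more can be done
None
```

The job is handed in, with no verdict returned: the latch was pressed gently (about 8 N on the wrist sensor) until the door sprang ajar, and the last picture shows the door at about a right angle, the pad back up, the bystanders in place and the arm clear.

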